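# Shut the grinding-disc case and hold it up

### The job

Press the lid of the orange grinding-disc case shut until it snaps past its catch while the case stands on the bench, then take the case by the black handle on its lid, lift it at least 10 cm clear of the bench and keep it level and steady in the air. Finish while still holding it up: do not put it down or let go. Keep the case upright all the time and leave the glove carton, the angle grinder and the clamp where they lie.

Things in the scene. Friction and masses are not known exactly. Their poses are not given: they have to be found in the camera images.
- case: orange plastic case, loose, open at the top, outside 150 (x) by 200 (y) by 75 mm high, 0.6 to 1 kg with lid and the grinding discs fixed in it; origin at the centre of its underside, z up; its front (with the catch) looks to its own -x, the hinge runs along y on its back wall (+x). At the start its -x is within 60 degrees of the robot's -x
- lid (a joint): lid angle about its hinge, rad: 0 shut, grows as the front edge rises, at most 1.2; starts at 0.35 to 0.85. Its stiff hinge stays where left (about 2 N at the front edge moves it). From about 0.07 a sprung catch at the front resists with about 8 N, then snaps the lid fully shut; the catch then carries the case when lifted by the handle. Short of the catch, pulling the handle only opens the lid
- lid_hinge (a point): middle of the hinge axis, at the lid's underside, 75 mm behind (+x) and 75.5 mm above the case's origin. The lid is a flat orange slab with two yellow stripes, 10 mm thick, 200 mm along the hinge, 162 mm from hinge to front edge (12 mm past the front wall), where a black tongue 50 mm wide hangs 21 mm below its underside
- lid_press (a point): good place to push the lid shut: on the lid's top face at the middle of its width, 140 mm from the hinge axis (22 mm from its front edge), 85.5 mm above the case's underside when shut. It swings with the lid
- lid_handle (a point): centre of the grip bar of the black handle on the middle of the lid, 75 mm from the hinge axis: bar 16 mm thick (along the case's x), 14 mm high, 100 mm long (along y), centre 41 mm above the lid's top face, 34 mm free below it, end posts 76 mm apart. Swings with the lid; when shut it is above the case's centre, 126.5 mm above its underside
- carton: dark closed glove carton with blue bands, 220 (x) by 120 (y) by 70 mm high, loose; origin at the centre of its underside. To be left alone
- grinder: angle grinder, dark blue barrel and aluminium head with the round guard upwards, about 330 mm long along its x, up to 126 mm wide and 86 mm high, loose, 1.8 kg; origin under its middle, head at +x. To be left alone
- clamp: steel screw clamp with a red grip lying flat, about 310 mm long along its x, 28 mm high, loose; origin under the middle of its bar, jaws point to its +y, grip at -x. To be left alone

How it is judged:
On the way:
1. the lid is pressed fully shut past its catch while the case stands on the bench (value of joint lid below 0.03 rad and height (world z) of case below 0.01 m), for 0.2 s.
At the end, for the whole second after the job is handed in: the case is held by the fingers with its underside more than 100 mm above the bench, tilted less than 0.12 rad, slower than 0.03 m/s and 0.2 rad/s, its lid shut (below 0.03 rad), resting on nothing else; carton, grinder and clamp within 30 mm of where they were (value of joint lid below 0.03 rad and height (world z) of case above 0.1 m and angle between case's own z axis and vertical below 0.12 rad and linear speed of case below 0.03 m/s and angular speed of case below 0.2 rad/s and contact force between case and the fingers above 2 N and contact force between case and carton below 0.5 N and contact force between case and grinder below 0.5 N and contact force between case and clamp below 0.5 N and distance of each of carton, grinder, clamp from where it was at the start of the episode below 0.03 m); the arm keeps its last pose, push and grip.
It fails at once if the case is tipped by more than 0.35 rad (angle between case's own z axis and vertical above 0.35 rad).
It fails at once if the carton is pushed more than 30 mm from its place (distance of carton from where it was at the start of the episode above 0.03 m).
It fails at once if the grinder is pushed more than 30 mm from its place (distance of grinder from where it was at the start of the episode above 0.03 m).
It fails at once if the clamp is pushed more than 30 mm from its place (distance of clamp from where it was at the start of the episode above 0.03 m).
It also fails if it takes over 48 s, if anything falls off the work surface, if the arm or the gripper's body presses on something with over 40 N, if the wrist force passes 120 N, or if a joint passes its speed limit or range.

### The arm

A 7-joint arm with a two-finger parallel gripper is mounted at the origin on the work surface. World frame = base frame: x ahead of the robot, y to its left, z up, the work surface at z = 0. Lengths are in m, angles in rad, forces in N, time in s.
With the tool pointing down it reaches from about 0.4 to 0.875 m from the base axis. Payload 4.4 kg.
Tool frame: the origin (TCP) lies midway between the tips of the shut fingers; the grasp point (between the pads) lies 19 mm behind it (robot.pinch_z is the distance from the TCP to the grasp point, in m); z points along the fingers, y is the direction in which the jaws open and shut (so a half turn about z gives the same grasp; the last joint's range is limited). The gripper opens to 85 mm and grips with 20 to 120 N. Pads are 22 mm wide; open, the fingers measure 114 mm over their backs; the gripper's body (76 mm by 85 mm) begins 54 mm behind the grasp point. The pads swing forward as they close: fully open they stand 13 mm farther back than shut.
Start: joints at [1.201, 0.628, 0.038, 1.517, -0.027, 0.996, -0.02], TCP at [0.194, -0.62, 0.231] pointing down, gripper open.
Joint ranges: [-3.06, 3.06], [-0.37, 2.12], [-1.25, 1.32], [0.18, 2.47], [-1.1, 4.24], [0.23, 1.98], [-2.94, 2.94]. Speed limits (rad/s): [2.57, 2.57, 3.14, 3.14, 3.14, 3.14, 3.14].

### API

Orientations are given as a unit quaternion [w, x, y, z].
In Python, from workcell import robot gives the robot as it stands. The module is installed in compiled form; this text tells all that it offers.
- The arm moves only by the tool carry_out, never from a script. Its argument "steps" is a list of rows, each an object with "travel": the shift along the tool's x, y, z in mm, a list of three; "turn": the turn, a rotation vector about the tool's x, y, z in degrees, a list of three. A call has 1 to 8 rows; each row is the pose to reach, as a shift and turn from the pose commanded when the call began, along the tool's axes at that moment; what a row does not reach only later rows make up. A row lasts 1/12 s, in which the tool goes at most 41.7 mm and 7.16 degrees, less where a joint would pass 70% of its speed; a pose out of reach is approached as far as the arm can. A call with a gripper value outside its range is refused whole. "gripper" is the finger opening in mm, from 0 to 85.4, set as the call begins (left out, the last holds). The fingers move at their own pace and stop on an object; "grip_force" is the grip in N (left out, the last holds). Time passes only in rows, so rows that repeat a pose let the fingers close. It gives the time, the measured TCP pose, the force and the opening at its end, in the units of the state.
- robot.read_state(): the state, without advancing time (a new reading comes with each control period).
- robot.get_image(name): name is "scene" or "top" or "wrist"; returns the picture (420x560x3 uint8, red, green, blue); there is no depth.
- robot.camera_model(name): a dict with "mtx" (3x3 intrinsics, pixels), "rvec" (rotation vector, rad) and "tvec" (3), from world to camera coordinates, as OpenCV has them; the wrist camera has in their place "mount" (4x4, takes a point from camera to tool coordinates, whose origin is the TCP and whose axes are the flange's). Camera axes: x right, y down, z forward; pixel columns grow to the right and rows downward; lengths in m; the calibration is good to about 2 mm. A picture is of the moment at which its call begins: read the wrist's pose just before it. camera_model takes no time and is no camera call.
- robot.close_job(): hands the job in, once; it reports no verdict.
The state is a dict: "time": time; "joint_pos": joint angles; "joint_velocities": joint speeds; "joint_efforts": joint torques, N m; "tool_pos": TCP position; "tcp_rot": TCP orientation; "force": force on the tool from outside, world axes, zero at the start; "ft_torque": the same for the moment, N m; "gripper_width": finger opening in m.
Only numpy, scipy, OpenCV 4.12 (cv2) and the standard library are available. Lean on these libraries where they do the work, as an engineer would, in place of code of your own. Each camera call takes 0.05 s, during which the arm holds its last target. There are 200 camera calls.

## Working session

There is one attempt and no reset: what is moved stays moved. The work goes in short steps, Python scripts to look and compute and a tool call to move; the robot and the scene stay as the last step left them, time stands still between calls to the robot, and variables do not carry over. Pictures are saved under pics/ and viewed, about 8 in all and at most 12, crops included, and the job is handed in when it is done.

Besides the shell and the picture viewer there is one more tool, called after ">>>" as name([rows], argument=value, ...), one row to a line, values as JSON. carry_out: Moves the arm, as the interface text tells. Its arguments: {"type":"object","properties":{"steps":{"type":"array"},"gripper":{"type":"number"},"grip_force":{"type":"number"}},"required":["steps"]}

```bash
mkdir -p pics; python3 - <<'E'
from workcell import robot
import cv2,numpy as np
s=robot.read_state();print(s['time'],s['tool_pos'],s['tcp_rot'],s['gripper_width'],s['force'])
ims=[]
for n in['scene','top']:
    im=robot.get_image(n);cv2.imwrite(f'pics/{n}0.png',im[:,:,::-1]);m=robot.camera_model(n);print(n,m)
print(robot.camera_model('wrist'))
E
```

```text
0.0 [ 0.19425622 -0.61961319  0.23037367] [-9.72074344e-04  9.88486891e-01  1.51303313e-01 -1.71528912e-04] 0.08531955366014637 [0.0974255  0.21943672 0.49102783]
scene {'mtx': array([[410.02521366,   0.        , 280.62309166],
       [  0.        , 410.02521366, 205.00130945],
       [  0.        ,   0.        ,   1.        ]]), 'rvec': array([ 1.77088738,  1.76960185, -0.71202902]), 'tvec': array([ 0.02003893, -0.38243597,  1.47507938])}
top {'mtx': array([[537.55959817,   0.        , 285.37826467],
       [  0.        , 537.55959817, 206.72680164],
       [  0.        ,   0.        ,   1.        ]]), 'rvec': array([ 2.18920833, -2.19788456,  0.06650306]), 'tvec': array([-1.09801947e-04,  6.26314507e-01,  1.24050497e+00])}
{'mtx': array([[336.93871557,   0.        , 283.32130131],
       [  0.        , 336.93871557, 208.44544756],
       [  0.        ,   0.        ,   1.        ]]), 'mount': array([[-7.74699271e-04, -9.57599473e-01, -2.88101804e-01,
         7.45893578e-02],
       [ 9.99999699e-01, -7.54107364e-04, -1.82457115e-04,
        -9.87529820e-04],
       [-4.25388552e-05, -2.88101859e-01,  9.57599769e-01,
        -1.43114028e-01],
       [ 0.00000000e+00,  0.00000000e+00,  0.00000000e+00,
         1.00000000e+00]])}
```

View pics/top0.png

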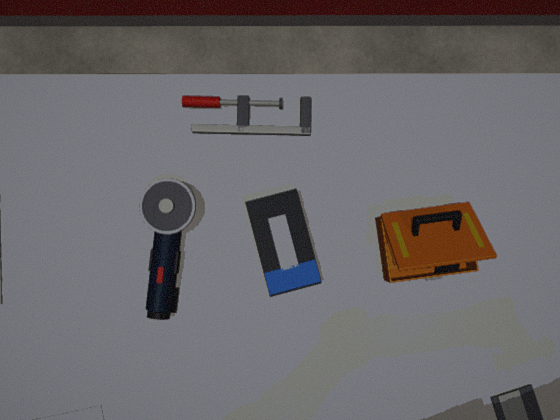

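View pics/scene0.png

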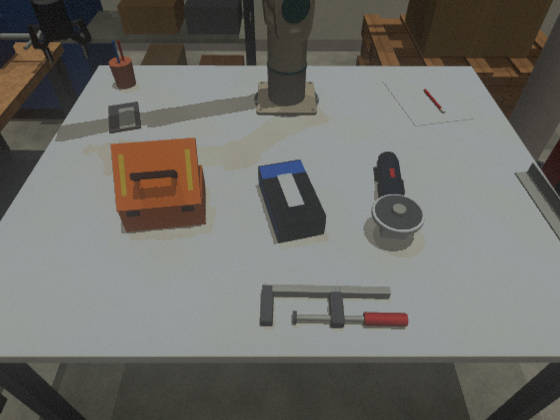

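The top view shows the case at about (435,240) with its lid front towards the robot (image bottom). The carton is at (285,243), the grinder at (165,250) and the clamp at (250,115). In the scene view the case is at (160,185). I'll enlarge both for the lid corners.

```bash
python3 - <<'E'
import cv2,numpy as np
a=cv2.imread('pics/top0.png')[190:290,370:503]
b=cv2.imread('pics/scene0.png')[130:230,100:233]
f=lambda i:cv2.resize(i,None,fx=6,fy=6,interpolation=cv2.INTER_CUBIC)
for n,i,o in(('a',a,(370,190)),('b',b,(100,130))):
    g=np.clip(f(i)*1.5,0,255).astype(np.uint8)
    for k in range(0,i.shape[1],10): cv2.putText(g,str(o[0]+k),(k*6,8),0,.3,(0,255,0));cv2.line(g,(k*6,10),(k*6,16),(0,255,0))
    for k in range(0,i.shape[0],10): cv2.putText(g,str(o[1]+k),(0,k*6+4),0,.3,(0,255,0))
    cv2.imwrite(f'pics/crop{n}.png',g)
E
```

```text
(no output)
```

View pics/cropa.png

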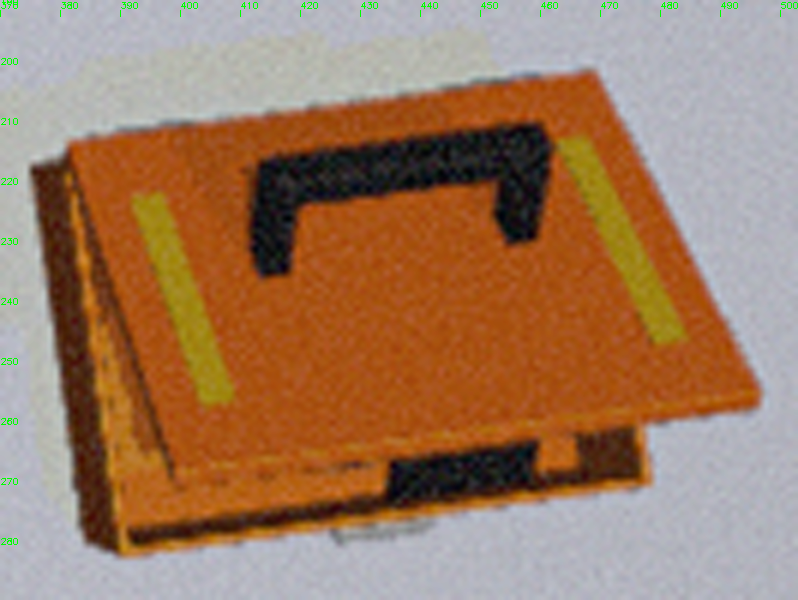

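View pics/cropb.png

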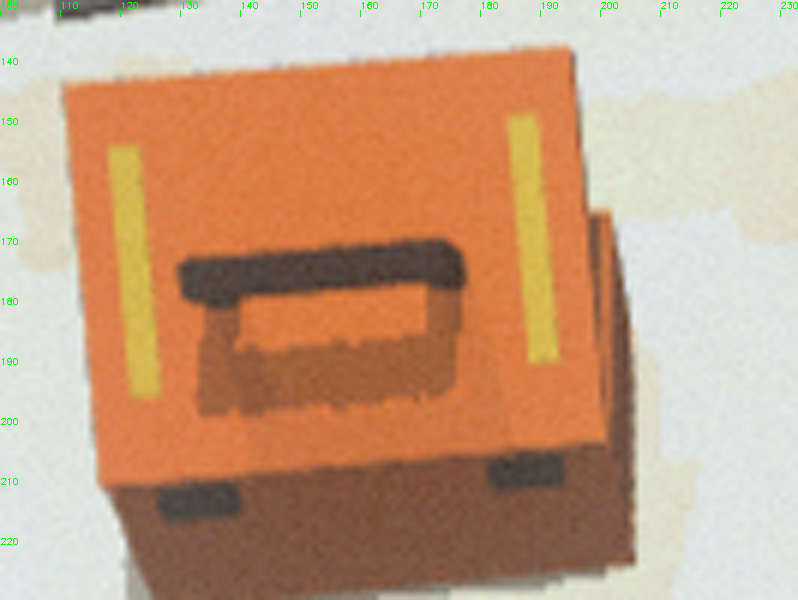

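```bash
cat > h.py <<'E'
from workcell import robot
import cv2,numpy as np
from scipy.spatial.transform import Rotation as R
def P(n):
    m=robot.camera_model(n);return m['mtx']@np.c_[cv2.Rodrigues(m['rvec'])[0],m['tvec']]
def tri(t,s):
    X=cv2.triangulatePoints(P('top'),P('scene'),np.array(t,float).T,np.array(s,float).T);return (X[:3]/X[3]).T
E
python3 - <<'E'
from h import *
t=[(381.3,214.2),(469.5,201.7),(399.7,268.3),(497,255.3),(435.5,217)]
s=[(201.2,203.8),(116.8,211.2),(195.3,137.8),(110.3,144.5),(153.5,174)]
X=tri(t,s);print(X.round(4))
for n,u in(('top',t),('scene',s)):
    q=P(n)@np.c_[X,np.ones(len(X))].T;print((q[:2]/q[2]).T.round(1)-np.array(u))
h=X[:2].mean(0);f=X[2:4].mean(0);w=((X[0]-X[1])+(X[2]-X[3]))/2;d=h-f
print('len',np.linalg.norm(d),np.linalg.norm(w),'ang',np.arctan2(-d[2],np.hypot(d[0],d[1])),'yaw d',np.arctan2(d[1],d[0]),'yaw w',np.arctan2(-w[0],w[1]),'h',h)
E
```

```text
[[ 0.6052 -0.2153  0.0802]
 [ 0.6321 -0.4117  0.0824]
 [ 0.4917 -0.2298  0.193 ]
 [ 0.5169 -0.4271  0.1916]
 [ 0.5953 -0.3121  0.1677]]
[[-0.2  0. ]
 [-0.2  0. ]
 [-0.4  0. ]
 [ 0.1  0. ]
 [ 0.3  0. ]]
[[-0.3  0. ]
 [-0.2  0. ]
 [-0.6  0. ]
 [ 0.1  0. ]
 [ 0.4  0. ]]
len 0.16008317616282414 0.19859760628394116 ang 0.7661725342439312 yaw d 0.12987956348055837 yaw w 0.13168488410983836 h [ 0.6186653  -0.31348494  0.08129791]
```

```bash
cat >> h.py <<'E'
C=np.array([.9914,.1306]); H=np.array([.6118,-.3144])
def rel(p,s=None,yaw=.1312):
    s=s or robot.read_state();q=s['tcp_rot'];r=R.from_quat(np.r_[q[1:],q[0]])
    y=np.array([np.cos(yaw),np.sin(yaw),0]);z=np.array([0,0,-1.]);T=R.from_matrix(np.c_[np.cross(y,z),y,z])
    return (r.inv().apply(np.array(p)-s['tool_pos'])*1000).round(1),np.degrees((r.inv()*T).as_rotvec()).round(1)
def hp(x,z,dh=0): return [*(H+x*C),z]   # point at case x from hinge
E
python3 - <<'E'
from h import *
print(rel(hp(-.0743,.25)),hp(-.0743,.25))
E
```

```text
(array([ 416.5, -179.2,  -19.2]), array([ -0.1,  -0.1, -80.1])) [np.float64(0.53813898), np.float64(-0.32410358), 0.25]
```

>>> carry_out([
  {"travel": [52, -22, -19], "turn": [0, 0, -7]},
  {"travel": [90, -39, -19], "turn": [0, 0, -14]},
  {"travel": [128, -55, -19], "turn": [0, 0, -21]},
  {"travel": [166, -71, -19], "turn": [0, 0, -28]},
  {"travel": [204, -88, -19], "turn": [0, 0, -35]},
  {"travel": [242, -104, -19], "turn": [0, 0, -42]},
  {"travel": [280, -120, -19], "turn": [0, 0, -49]},
  {"travel": [310, -133, -19], "turn": [0, 0, -56]},
], gripper=0, grip_force=60)

```text
time: 0.77
tool_pos: [0.4467, -0.4031, 0.2501]
tcp_rot: [-0.0, 0.8, 0.6, -0.0]
force: [0.7, -0.6, -0.2]
gripper_width: 0.0002
```

```bash
python3 - <<'E'
from h import *
print(rel(hp(-.0743,.25)))
E
```

```text
(array([1.015e+02, 6.570e+01, 1.000e-01]), array([ -0. ,  -0. , -23.8]))
```

>>> carry_out([
  {"travel": [30, 20, 0], "turn": [0, 0, -6]},
  {"travel": [60, 39, 0], "turn": [0, 0, -12]},
  {"travel": [90, 58, 0], "turn": [0, 0, -18]},
  {"travel": [101.5, 65.7, 0], "turn": [0, 0, -23.8]},
  {"travel": [101.5, 65.7, 0], "turn": [0, 0, -23.8]},
  {"travel": [101.5, 65.7, 0], "turn": [0, 0, -23.8]},
])

```text
time: 1.27
tool_pos: [0.5376, -0.3256, 0.2497]
tcp_rot: [-0.001, 0.661, 0.75, -0.0]
force: [-0.8, -1.2, -0.3]
gripper_width: -0.0
```

```bash
python3 - <<'E'
from h import *
im=robot.get_image('wrist');cv2.imwrite('pics/w1.png',im[:,:,::-1])
s=robot.read_state();print(s['tool_pos'],s['force'])
for p in [(-.0743,.19),(-.0743,.181),(-.090,.166),(-.1014,.150),(-.110,.135),(-.1162,.1191),(-.120,.106),(-.122,.0951)]: print(*rel(hp(*p)))
E
```

```text
[ 0.53647253 -0.32716145  0.24971238] [ 0.13026066 -0.29508613  0.12571902]
[ 2.8  2.1 59.7] [-0.1  0.  -0.5]
[ 2.8  2.2 68.7] [-0.1  0.  -0.5]
[  2.7 -13.5  83.7] [-0.1  0.  -0.5]
[  2.6 -24.9  99.8] [-0.1  0.  -0.5]
[  2.6 -33.4 114.8] [-0.1  0.  -0.5]
[  2.5 -39.6 130.7] [-0.1  0.  -0.5]
[  2.5 -43.4 143.8] [-0.1  0.  -0.5]
[  2.5 -45.4 154.7] [-0.1  0.  -0.5]
```

View pics/w1.png

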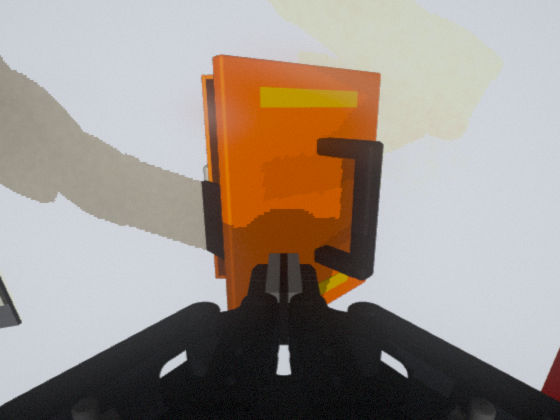

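The wrist view shows the fingertips at (283,265) over the lid, between its front edge (225) and the handle (368). I'm starting the press along the lid's arc.

>>> carry_out([
  {"travel": [2.8, 2, 30], "turn": [0, 0, 0]},
  {"travel": [2.8, 2, 55], "turn": [0, 0, 0]},
  {"travel": [2.8, 2, 62], "turn": [0, 0, 0]},
  {"travel": [2.8, 2, 69], "turn": [0, 0, 0]},
  {"travel": [2.8, -5, 76], "turn": [0, 0, 0]},
  {"travel": [2.8, -13, 84], "turn": [0, 0, 0]},
  {"travel": [2.8, -19, 92], "turn": [0, 0, 0]},
  {"travel": [2.7, -25, 100], "turn": [0, 0, 0]},
])

```text
time: 1.98
tool_pos: [0.5122, -0.3278, 0.151]
tcp_rot: [0.001, 0.662, 0.75, -0.0]
force: [0.4, -1.0, 1.5]
gripper_width: -0.0
```

```bash
python3 - <<'E'
from h import *
s=robot.read_state();print(s['tool_pos'],s['force'])
for p in [(-.110,.135),(-.1162,.1191),(-.120,.106),(-.122,.0951),(-.123,.0855),(-.123,.08)]: print(*rel(hp(*p)))
E
```

```text
[ 0.51217849 -0.32775037  0.15097927] [ 0.43174896 -1.02632663  1.52772649]
[ 0.2 -9.5 16. ] [ 0.1  0.1 -0.4]
[  0.2 -15.7  31.9] [ 0.1  0.1 -0.4]
[  0.2 -19.5  45. ] [ 0.1  0.1 -0.4]
[  0.2 -21.6  55.8] [ 0.1  0.1 -0.4]
[  0.2 -22.6  65.4] [ 0.1  0.1 -0.4]
[  0.2 -22.6  70.9] [ 0.1  0.1 -0.4]
```

Force is about 1.5 N, so the lid is moving. I'll continue.

>>> carry_out([
  {"travel": [0, -5, 8], "turn": [0, 0, 0]},
  {"travel": [0, -9, 16], "turn": [0, 0, 0]},
  {"travel": [0, -13, 24], "turn": [0, 0, 0]},
  {"travel": [0, -16, 32], "turn": [0, 0, 0]},
  {"travel": [0, -18, 40], "turn": [0, 0, 0]},
  {"travel": [0, -20, 48], "turn": [0, 0, 0]},
  {"travel": [0, -21, 55], "turn": [0, 0, 0]},
  {"travel": [0, -21, 58], "turn": [0, 0, 0]},
])

```text
time: 2.65
tool_pos: [0.4908, -0.3294, 0.0913]
tcp_rot: [-0.001, 0.661, 0.75, -0.0]
force: [-3.0, -1.8, 4.9]
gripper_width: 0.0002
```

>>> carry_out([
  {"travel": [0, 0, 3], "turn": [0, 0, 0]},
  {"travel": [0, 0, 5], "turn": [0, 0, 0]},
  {"travel": [0, 0, 7], "turn": [0, 0, 0]},
  {"travel": [0, 0, 9], "turn": [0, 0, 0]},
  {"travel": [0, 0, 9], "turn": [0, 0, 0]},
])

```text
time: 3.07
tool_pos: [0.4922, -0.3288, 0.0854]
tcp_rot: [0.0, 0.661, 0.75, 0.0]
force: [-5.1, 3.3, 17.5]
gripper_width: -0.0002
```

>>> carry_out([
  {"travel": [0, 0, 1], "turn": [0, 0, 0]},
  {"travel": [0, 0, 1], "turn": [0, 0, 0]},
  {"travel": [0, 0, 1], "turn": [0, 0, 0]},
  {"travel": [0, 0, -20], "turn": [0, 0, 0]},
  {"travel": [0, 0, -60], "turn": [0, 0, 0]},
  {"travel": [0, 0, -100], "turn": [0, 0, 0]},
  {"travel": [0, 0, -140], "turn": [0, 0, 0]},
  {"travel": [0, 0, -155], "turn": [0, 0, 0]},
], gripper=0)

```text
time: 3.73
tool_pos: [0.4948, -0.3299, 0.2442]
tcp_rot: [0.005, 0.661, 0.75, 0.001]
force: [1.1, -0.1, 0.8]
gripper_width: 0.0002
```

>>> carry_out([
  {"travel": [0, -40, 0], "turn": [0, 0, 0]},
  {"travel": [0, -80, 0], "turn": [0, 0, 0]},
  {"travel": [0, -80, 0], "turn": [0, 0, 0]},
  {"travel": [0, -80, 0], "turn": [0, 0, 0]},
], gripper=60)

```text
time: 4.07
tool_pos: [0.4102, -0.3401, 0.2385]
tcp_rot: [-0.0, 0.662, 0.749, -0.0]
force: [1.1, 0.1, -0.1]
gripper_width: 0.0482
```

```bash
python3 - <<'E'
from h import *
s=robot.read_state();print(s['tool_pos'],s['force'],s['gripper_width'])
I=[]
for n,(x,y) in(('top',(370,190)),('scene',(100,130))):
    im=robot.get_image(n)[:,:,::-1];cv2.imwrite(f'pics/{n}1.png',im)
    g=cv2.resize(im[y:y+100,x:x+130],None,fx=6,fy=5.9,interpolation=cv2.INTER_CUBIC)
    g=np.clip(cv2.resize(im[y:y+100,x:x+130],(780,600),interpolation=cv2.INTER_CUBIC)*1.4,0,255).astype(np.uint8)[::1]
    for k in range(0,130,10): cv2.putText(g,str(x+k),(k*6,8),0,.3,(0,255,0))
    for k in range(0,100,10): cv2.putText(g,str(y+k),(0,k*6+4),0,.3,(0,255,0))
    cv2.imwrite(f'pics/{n}1c.png',g)
E
```

```text
[ 0.41016768 -0.3400866   0.23853613] [ 1.09116069  0.06355167 -0.10554921] 0.048207128583393655
```

View pics/top1c.png

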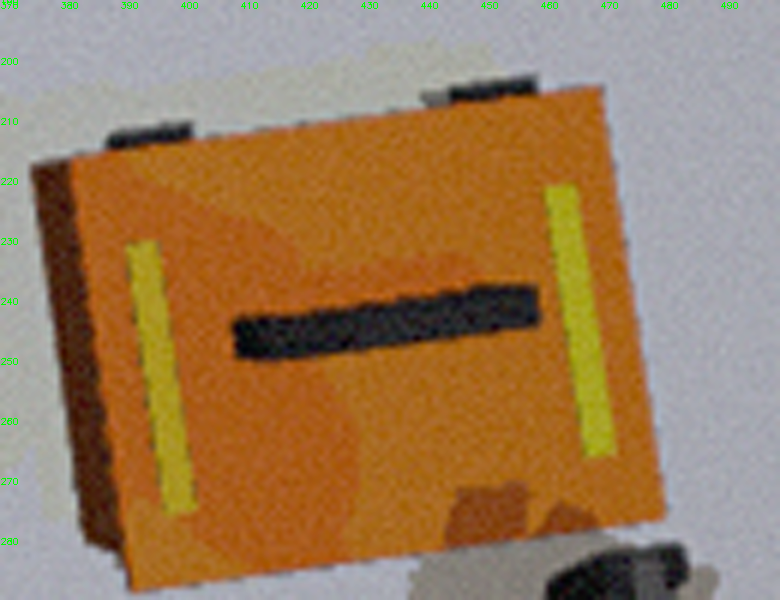

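View pics/scene1c.png

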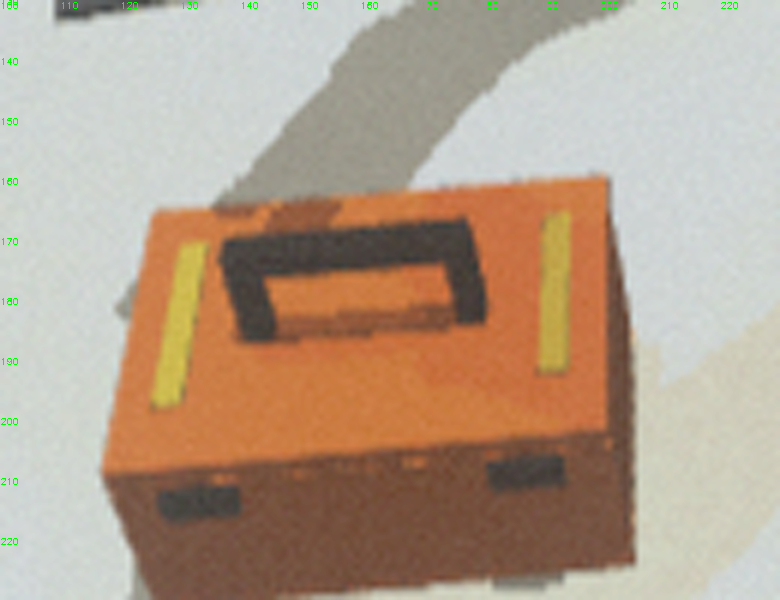

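The lid lies flat and the handle is upright: bar at about (434.5,244) in the top view.

```bash
python3 - <<'E'
from h import *
def ray(n,u,z):
    m=robot.camera_model(n);r=cv2.Rodrigues(m['rvec'])[0];d=r.T@np.linalg.inv(m['mtx'])@[*u,1];o=-r.T@m['tvec'];return o+d*(z-o[2])/d[2]
L=np.array([ray('top',u,.0855) for u in[(391.3,288.7),(481.2,276.3),(381.3,216.3),(470.5,204.2)]]);print(L.round(4))
print('bar',ray('top',(434.5,244),.1335).round(4))
b=ray('top',(409.5,247),.1335)-ray('top',(459,241),.1335);print('yaw bar',np.arctan2(-b[0],b[1]))
w=L[0]-L[1]+L[2]-L[3];yaw=np.arctan2(-w[0],w[1]);print('yaw',yaw)
c=L.mean(0)[:2]+.006*np.array([np.cos(yaw),np.sin(yaw)]);print('case',c)
print('tri corners',tri([(391.3,288.7),(481.2,276.3),(470.5,204.2)],[(201.2,159.5),(125.5,165.3),(117.2,208.8)]).round(4))
for z in(.2385,.1065): print(rel([.538,-.324,z]))
E
```

```text
[[ 0.4411 -0.2344  0.0855]
 [ 0.4673 -0.4329  0.0855]
 [ 0.6004 -0.2147  0.0855]
 [ 0.6264 -0.4131  0.0855]]
bar [ 0.5393 -0.318   0.1335]
yaw bar 0.11595489487981828
yaw 0.13113142952611942
case [ 0.5397492  -0.32298004]
tri corners [[ 0.4408 -0.2353  0.0827]
 [ 0.4672 -0.4331  0.0845]
 [ 0.6263 -0.4125  0.0847]]
(array([ -0.6, 125.5,   0.4]), array([ 0.1,  0. , -0.3]))
(array([ -0.6, 125.2, 132.4]), array([ 0.1,  0. , -0.3]))
```

>>> carry_out([
  {"travel": [0, 40, 0], "turn": [0, 0, 0]},
  {"travel": [0, 80, 0], "turn": [0, 0, 0]},
  {"travel": [0, 115, 0], "turn": [0, 0, 0]},
  {"travel": [0, 127, 0], "turn": [0, 0, 0]},
  {"travel": [0, 127, 20], "turn": [0, 0, 0]},
  {"travel": [0, 127, 45], "turn": [0, 0, 0]},
  {"travel": [0, 127, 70], "turn": [0, 0, 0]},
  {"travel": [0, 127, 70], "turn": [0, 0, 0]},
], gripper=60)

```text
time: 4.83
tool_pos: [0.5369, -0.3207, 0.1631]
tcp_rot: [-0.004, 0.66, 0.751, -0.0]
force: [-0.7, 1.5, -1.4]
gripper_width: 0.0601
```

```bash
python3 - <<'E'
from h import *
im=robot.get_image('wrist');cv2.imwrite('pics/w2.png',im[:,:,::-1])
s=robot.read_state();print(s['tool_pos'],s['force'],s['gripper_width'],rel([.5395,-.3235,.105]))
E
```

```text
[ 0.53799199 -0.32146966  0.16565931] [0.08233792 0.3144616  0.70788522] 0.060108586614583785 (array([-2.4,  1.5, 60.6]), array([-0.2, -0.2, -0.2]))
```

View pics/w2.png

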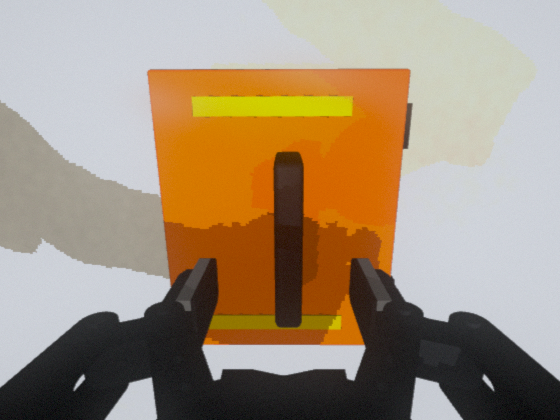

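The bar (column 288) is centred between the pads (columns 215 and 352) and well aligned. Next I descend and grip.

>>> carry_out([
  {"travel": [-1, 1.5, 15], "turn": [0, 0, 0]},
  {"travel": [-2, 1.5, 30], "turn": [0, 0, 0]},
  {"travel": [-2, 1.5, 45], "turn": [0, 0, 0]},
  {"travel": [-2, 1.5, 55], "turn": [0, 0, 0]},
  {"travel": [-2, 1.5, 60], "turn": [0, 0, 0]},
  {"travel": [-2, 1.5, 60], "turn": [0, 0, 0]},
  {"travel": [-2, 1.5, 60], "turn": [0, 0, 0]},
])

```text
time: 5.47
tool_pos: [0.5408, -0.3253, 0.1092]
tcp_rot: [0.001, 0.661, 0.75, 0.0]
force: [-0.8, -0.2, -0.5]
gripper_width: 0.06
```

>>> carry_out([
  {"travel": [0, 0, 0], "turn": [0, 0, 0]},
  {"travel": [0, 0, 0], "turn": [0, 0, 0]},
  {"travel": [0, 0, 0], "turn": [0, 0, 0]},
  {"travel": [0, 0, 0], "turn": [0, 0, 0]},
  {"travel": [0, 0, 0], "turn": [0, 0, 0]},
  {"travel": [0, 0, 0], "turn": [0, 0, 0]},
  {"travel": [0, 0, 0], "turn": [0, 0, 0]},
  {"travel": [0, 0, 0], "turn": [0, 0, 0]},
], gripper=0, grip_force=100)

```text
time: 6.13
tool_pos: [0.5401, -0.3255, 0.1092]
tcp_rot: [0.0, 0.661, 0.75, -0.0]
force: [-1.5, 0.7, 6.2]
gripper_width: 0.0141
```

>>> carry_out([
  {"travel": [0, 0, -2], "turn": [0, 0, 0]},
  {"travel": [0, 0, -4], "turn": [0, 0, 0]},
  {"travel": [0, 0, -7], "turn": [0, 0, 0]},
  {"travel": [0, 0, -11], "turn": [0, 0, 0]},
  {"travel": [0, 0, -15], "turn": [0, 0, 0]},
  {"travel": [0, 0, -19], "turn": [0, 0, 0]},
  {"travel": [0, 0, -23], "turn": [0, 0, 0]},
  {"travel": [0, 0, -25], "turn": [0, 0, 0]},
])

```text
time: 6.8
tool_pos: [0.5403, -0.3254, 0.1341]
tcp_rot: [0.0, 0.661, 0.75, 0.0]
force: [0.5, -0.2, -8.7]
gripper_width: 0.014
```

The wrist carries about 8.7 N, which fits the case's weight. I'll keep lifting.

>>> carry_out([
  {"travel": [0, 0, -6], "turn": [0, 0, 0]},
  {"travel": [0, 0, -16], "turn": [0, 0, 0]},
  {"travel": [0, 0, -28], "turn": [0, 0, 0]},
  {"travel": [0, 0, -42], "turn": [0, 0, 0]},
  {"travel": [0, 0, -58], "turn": [0, 0, 0]},
  {"travel": [0, 0, -74], "turn": [0, 0, 0]},
  {"travel": [0, 0, -88], "turn": [0, 0, 0]},
  {"travel": [0, 0, -100], "turn": [0, 0, 0]},
])

```text
time: 7.47
tool_pos: [0.5405, -0.3253, 0.2359]
tcp_rot: [0.001, 0.661, 0.75, 0.0]
force: [0.8, -0.3, -8.9]
gripper_width: 0.0143
```

>>> carry_out([
  {"travel": [0, 0, -8], "turn": [0, 0, 0]},
  {"travel": [0, 0, -12], "turn": [0, 0, 0]},
  {"travel": [0, 0, -15], "turn": [0, 0, 0]},
  {"travel": [0, 0, -15], "turn": [0, 0, 0]},
  {"travel": [0, 0, -15], "turn": [0, 0, 0]},
  {"travel": [0, 0, -15], "turn": [0, 0, 0]},
  {"travel": [0, 0, -15], "turn": [0, 0, 0]},
  {"travel": [0, 0, -15], "turn": [0, 0, 0]},
])

```text
time: 8.13
tool_pos: [0.5397, -0.3251, 0.2477]
tcp_rot: [-0.001, 0.661, 0.75, -0.0]
force: [0.3, -0.5, -8.9]
gripper_width: 0.0141
```

```bash
python3 - <<'E'
from h import *
im=robot.get_image('scene')[:,:,::-1]
s=robot.read_state();print(s['tool_pos'],s['force'],s['gripper_width'],np.abs(s['joint_velocities']).max())
cv2.imwrite('pics/s3.png',cv2.resize(im[50:290,40:360],(800,600),interpolation=cv2.INTER_CUBIC))
cv2.imwrite('pics/t3.png',cv2.cvtColor(robot.get_image('top'),cv2.COLOR_RGB2BGR))
E
```

```text
[ 0.53984905 -0.3251547   0.24787276] [-0.08590953 -0.18932304 -9.20234263] 0.013958633767922056 0.0026263385385829558
```

View pics/s3.png

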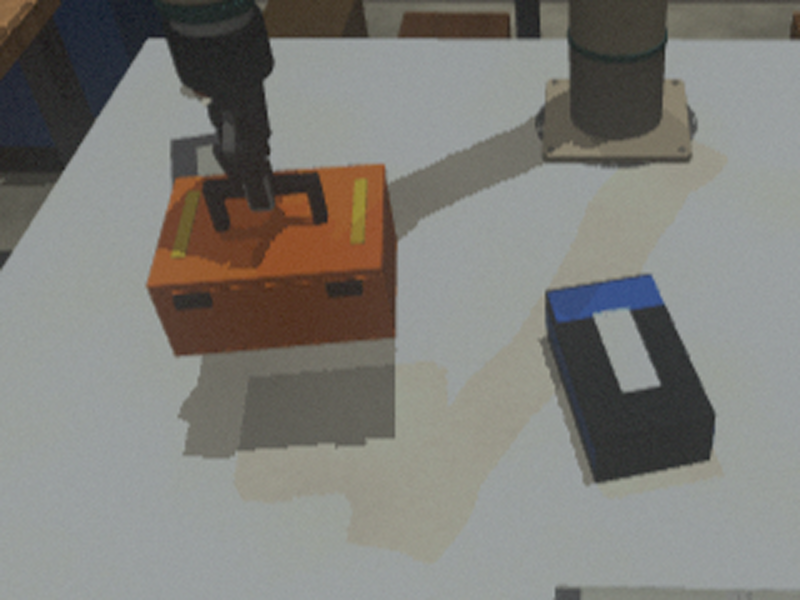

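The case hangs with its lid shut, and its shadow is separate from it. I'll check the tilt numerically and compare the other objects before and after.

```bash
python3 - <<'E'
from h import *
c=np.array([.5395,-.3235]);z=.0855+.2479-.1092
n=np.array([-C[1],C[0]])
X=np.array([[*(c+a*C+b*n),z] for a in(-.087,.075) for b in(.1,-.1)])
q=P('scene')@np.c_[X,np.ones(4)].T;q=(q[:2]/q[2]).T
print('level prediction in crop px',((q-[40,50])*2.5).round(0).tolist(),'seen [[385,165],[175,178],[395,270],[150,287]]')
a=cv2.imread('pics/top0.png').astype(int);b=cv2.imread('pics/t3.png').astype(int)
d=np.abs(a-b).max(2)>60
for nm,(x0,y0,x1,y1) in dict(clamp=(170,85,330,145),carton=(235,180,330,305),grinder=(130,170,215,330)).items():print(nm,d[y0:y1,x0:x1].sum())
s=robot.read_state();print(s['time'],s['tool_pos'],s['force'])
E
```

```text
level prediction in crop px [[384.0, 162.0], [174.0, 177.0], [381.0, 266.0], [145.0, 285.0]] seen [[385,165],[175,178],[395,270],[150,287]]
clamp 0
carton 0
grinder 0
8.2333 [ 0.5398748  -0.32518545  0.24794786] [ 0.33433375 -0.31064096 -8.33714982]
```

```bash
python3 -c "
from workcell import robot
print(robot.close_job())"
```

```text
the job is handed in; nothing more can be done
None
```

I pressed the lid shut along its arc. I then gripped the handle at 100 N, lifted the case about 139 mm straight up, and handed the job in still holding it at about 8.2 s on the robot's clock.

**Lid shut:** at the end of the press the fingertips were at z = 0.0854 m (shut height 0.0855 m) with 17.5 N on the wrist. Both camera views then showed the lid flat, and it stayed shut when the case was lifted.

**Lift:** the wrist carried a steady 8.3 to 9.2 N, the arm was still, and the scene image showed the case clear of the bench.

**Level:** three of the four lid corners were within about 5 crop pixels of where a level case would put them. The fourth, the hinge-side corner on the +y side, was about 14 pixels off sideways. I took that as my misreading of the corner and did not check it further. Only about 4 pixels of it were vertical, against the 12 or so that the tilt limit would give.

**Other objects:** the carton, grinder and clamp showed no changed pixels in the top view from start to end.

**Grip reading:** the gripper reported an opening of about 14 mm on the 16 mm bar. I put this down to the pads giving a little, but did not confirm it.

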